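# Close the strainer with its bayonet cap

## Task

Close the open leg of the strainer with its bayonet cap: take the cap by its grip bar, set its lugs into the gaps of the mouth, push it in against the spring and turn it about a quarter turn clockwise until it clicks home and stays locked by itself, then let go. Leave the two jars and the cone stand where they are.

Things in the scene. Friction and masses are not known exactly. Their poses are not given: they have to be found in the camera images.
- cap_centre (a point): Loose bare-aluminium bayonet cap, 80 mm across, 57 mm high, 0.14 to 0.28 kg, standing on the table, grip bar up. Point on its axis, 28.5 mm above its underside. z points up out of the bar, x runs along the bar and through both lugs (same after half a turn). Grip bar: 66 mm long (x), 16 mm thick (y), 29 to 57 mm above the underside; pinch it across its thickness.
- cap_foot (a point): Centre of the cap's underside, axes as cap_centre. From here up: a plug 52 mm in diameter, 21 mm high, bottom edge bevelled 5 mm; on it two opposite lugs at +x and -x, 4 to 10 mm up, reaching 36 mm from the axis, each 30 degrees wide; then a round flange 80 mm in diameter from 21 to 29 mm up, with the grip bar on it.
- strainer: Fixed steel Y-strainer: base plate 210 x 130 mm, horizontal pipe, a leg leaning 30 degrees from vertical towards the robot, open at its top. Origin at the centre of the plate's underside on the table; at zero turn the leg leans along -x.
- mouth (a point): Centre of the flat face of the leg's round mouth, 90 mm in outer diameter, 163 mm above the table. z points out along the leg's axis (the cap's z goes parallel to it); x runs through the two entry gaps. An inward lip leaves an opening 58 mm in diameter; the bore below it is 78 mm wide. Push in until the flange is on, or within 2 mm of, this face: then the lugs are below the lip.
- gap (a point): Middle of one of the two opposite gaps in the lip, on the face, 34 mm from the mouth's centre along the mouth's x (the other lies opposite); a rib on the outside marks each. A gap is 52 degrees wide: the lugs enter with the cap's x along the mouth's x or opposite, within 11 degrees. Anticlockwise a stop blocks the turn.
- pocket (a point): Middle of a locking pocket, under the lip 85 degrees clockwise (seen from outside; negative about the mouth's z) from each gap; point 34 mm from the mouth's centre, on the face. The lip is 8 mm thick up to it and 4 mm in it. Turn 75 to 95 degrees (stop at 95) while pressing, then ease off: the cap rises 7 mm and is locked. Fingers on the bar must follow this rise before they open.
- plunger (a joint): Travel (m) of the spring plunger in the mouth: 0 free, its top 8 mm below the face, where it meets the cap's underside; 0.013 with the flange pressed on the face; 0.006 with the cap locked, when the cap's underside is 14 mm below the face, its flange 7 mm and its cap_centre 14.5 mm above the face. Spring: 4.8 N at 0, 8.4 N locked, 12.6 N fully pressed.
- jar_white: Bystander: glaze jar with a black lid, 69 mm in diameter, 85 mm high; origin at the centre of its underside.
- jar_brown: Bystander: glaze jar with a red lid and brown label, 69 mm in diameter, 85 mm high; origin at the centre of its underside.
- cone_pack: Bystander: three small cones in a clay bar, 28 x 92 mm, 63 mm high; origin at the centre of its underside.

How it is judged:
By the outcome, as a careful person would: the job done as asked, in the order asked, and still so for the second after the job is handed in, with the robot touching nothing.
It also fails if it takes over 40 s, if anything falls off the work surface, if the arm or the gripper's body presses on something with over 40 N, if the wrist force passes 120 N, or if a joint passes its speed limit or range.

## Robot

A 7-joint arm with a two-finger parallel gripper is mounted at the origin on a cart in front of the work surface, level with it; the furniture and walls round the work are solid. World frame = base frame: x ahead of the robot, y to its left, z up, the work surface at z = 0. Lengths are in m, angles in rad, forces in N, time in s.
With the tool pointing down it reaches from about 0.4 to 0.925 m from the base axis. Payload 5.6 kg.
Tool frame: the origin (TCP) lies between the finger pads; the fingertips stand 19 mm ahead of it and the grasp point (between the pads) is the TCP; z points along the fingers, y is the direction in which the jaws open and shut (so a half turn about z gives the same grasp; the last joint's range is limited). The gripper opens to 85 mm and grips with 20 to 120 N. Pads are 22 mm wide; open, the fingers measure 114 mm over their backs; the gripper's body (76 mm by 85 mm) begins 54 mm behind the grasp point. The pads swing forward as they close: fully open they stand 13 mm farther back than shut.
Start: joints at [-1.242, 0.468, -0.012, 1.603, 0.006, 1.071, -0.056], TCP at [0.236, 0.606, 0.25] pointing down, gripper open.
Joint ranges: [-2.53, 2.53], [-0.31, 2.02], [-1.57, 1.55], [0.28, 2.44], [-1.29, 4.43], [0.15, 1.84], [-2.92, 2.92]. Speed limits (rad/s): [2.57, 2.57, 3.14, 3.14, 3.14, 3.14, 3.14].

## Interface

Orientations are given as [roll, pitch, yaw] about the fixed x, y, z axes, in that order (R = Rz(yaw) Ry(pitch) Rx(roll)).
In Python, from cell import arm gives the robot as it stands.
- The arm moves only by the tool step_arm, never from a script. Its argument "increments" is a list of rows, each an object of numbers: "tx", "ty", "tz": the shift along the tool's x, y, z in cm; "rx", "ry", "rz": the turn, a rotation vector about the tool's x, y, z in degrees. A call has exactly 8 rows; each row shifts and turns the pose as measured when the row begins, along the tool's axes as they then stand; what a row does not reach is not made up. A row lasts 1/12 s, in which the tool goes at most 41.7 mm and 7.16 degrees, less where a joint would pass 70% of its speed; a pose out of reach is approached as far as the arm can. A call is refused whole if a number of a shift passes 4.17 or a number of a turn 7.16, either way. A call with a gripper value outside its range is refused whole. "hand" is the opening, from 0 (shut) to 1 (fully open), set as the call begins (left out, the last holds). The fingers move at their own pace and stop on an object; the grip force is fixed at half the most. Time passes only in rows, so rows that do not move let the fingers close, or fill a call up. It gives the time, the measured TCP pose, the force and the opening at its end, in the units of the state.
- arm.sense(): the state, without advancing time (a new reading comes with each control period).
- arm.capture(name): name is "scene" or "top" or "wrist"; returns a dict with "pixels" (420x560x3 uint8, red, green, blue), "mtx" (3x3 intrinsics, pixels), "distortion" ([k1, k2, p1, p2, k3] as OpenCV has them; the pictures are not rectified), "rvec" (rotation vector, rad) and "tvec" (3), from world to camera coordinates, as OpenCV has them; the wrist camera has in their place "tool_from_camera" (4x4, takes a point from camera to tool coordinates, whose origin is the TCP and whose axes are the flange's). Camera axes: x right, y down, z forward; pixel columns grow to the right and rows downward; lengths in m; the calibration is good to about 2 mm. A picture is of the moment at which its call begins: read the wrist's pose just before it. There is no depth.
- arm.finish_job(): hands the job in, once; it reports no verdict.
The state is a dict: "clock": time; "q": joint angles; "dq": joint speeds; "joint_torque": joint torques, N m; "ee_pos": TCP position; "eef_rot": TCP orientation; "ft_force": force on the tool from outside, world axes, zero at the start; "wrist_torque": the same for the moment, N m; "width": finger opening in m.
Only numpy, scipy, OpenCV 4.12 (cv2) and the standard library are available. Lean on these libraries where they do the work, as an engineer would, in place of code of your own. Each camera call takes 0.05 s, during which the arm holds its last target. There are 200 camera calls.

## Working session

There is one attempt and no reset: what is moved stays moved. The work goes in short steps, Python scripts to look and compute and a tool call to move; the robot and the scene stay as the last step left them, time stands still between calls to the robot, and variables do not carry over. Pictures are saved under pics/ and viewed, about 8 in all and at most 12, crops included, and the job is handed in when it is done.

Besides the shell and the picture viewer there is one more tool, called after ">>>" by a JSON object that holds its "fn" and its "kwargs". step_arm: Moves the arm, as the interface text tells. Its arguments: {"type":"object","properties":{"increments":{"type":"array","items":{"type":"object","properties":{"tx":{"type":"number"},"ty":{"type":"number"},"tz":{"type":"number"},"rx":{"type":"number"},"ry":{"type":"number"},"rz":{"type":"number"}}}},"hand":{"type":"number"}},"required":["increments"]}

```bash
mkdir -p pics; ls
python3 - <<'E'
from cell import arm
import cv2
s=arm.sense();print({k:s[k] for k in('clock','ee_pos','eef_rot','width')})
for n in('scene','top'):
    c=arm.capture(n);cv2.imwrite(f'pics/{n}0.png',c['pixels'][:,:,::-1]);print(n,c['mtx'],c['distortion'],c['rvec'],c['tvec'])
c=arm.capture('wrist');print(c['tool_from_camera'],c['mtx'])
E
```

```text
pics
{'clock': 0.0, 'ee_pos': array([0.23600286, 0.60507693, 0.24931434]), 'eef_rot': array([-3.13980845e+00,  1.05935941e-04,  2.76974039e+00]), 'width': 0.0852930062876554}
scene [[396.93564233   0.         280.3066574 ]
 [  0.         396.93564233 212.15685186]
 [  0.           0.           1.        ]] [-0.08939467  0.          0.          0.          0.        ] [ 1.92562071 -0.59869916  0.35108128] [-0.39811318  0.26532095  0.77017459]
top [[534.83879892   0.         284.65540983]
 [  0.         534.83879892 215.79667423]
 [  0.           0.           1.        ]] [-0.16025544  0.          0.          0.          0.        ] [ 2.14975285 -2.11516496  0.15953709] [0.01850621 0.53756442 1.27707843]
[[ 6.21858311e-04 -9.51529508e-01 -3.07556838e-01  7.90204694e-02]
 [ 9.99998756e-01  1.03744467e-03 -1.18775339e-03 -1.49592631e-03]
 [ 1.44925560e-03 -3.07555717e-01  9.51528970e-01 -1.23528826e-01]
 [ 0.00000000e+00  0.00000000e+00  0.00000000e+00  1.00000000e+00]] [[341.21408653   0.         284.05024595]
 [  0.         341.21408653 212.73451932]
 [  0.           0.           1.        ]]
```

View pics/scene0.png

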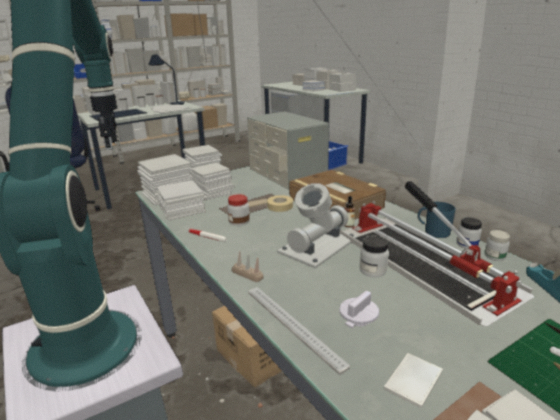

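View pics/top0.png

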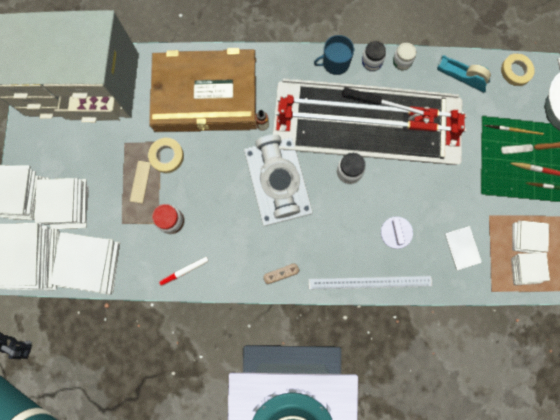

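The scene view shows the cap at about (360,308) and the strainer mouth at about (312,195). The top view shows the cap at about (398,233), the mouth at about (280,180), the cone stand at (281,273), and the jars at (351,167) and (168,218). I'll enlarge both.

Run:
```python
import cv2,numpy as np
t=cv2.imread('pics/top0.png');s=cv2.imread('pics/scene0.png')
a=cv2.resize(t[125:225,235:335],None,fx=4,fy=4,interpolation=3)
b=cv2.resize(t[205:255,370:430],(480//1,400),interpolation=3)[:, :400]
c=cv2.resize(s[175:275,265:365],None,fx=4,fy=4,interpolation=3)
d=cv2.resize(s[285:335,335:385],(400,400),interpolation=3)
im=np.vstack([np.hstack([a,b]),np.hstack([c,d])])
cv2.imwrite('pics/crop.png',im[:, :]) if 0 else None
cv2.imwrite('pics/crop.png',cv2.resize(np.vstack([np.hstack([a,c])]),(800,400)))
cv2.imwrite('pics/crop2.png',np.hstack([b,d]))
```

```text
(no output)
```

View pics/crop.png

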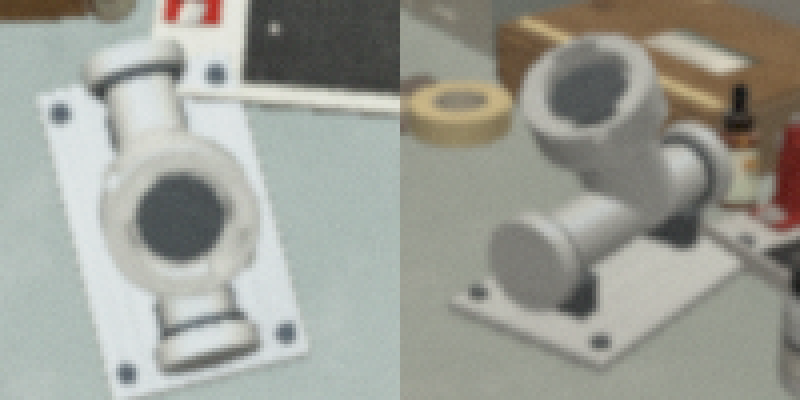

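View pics/crop2.png

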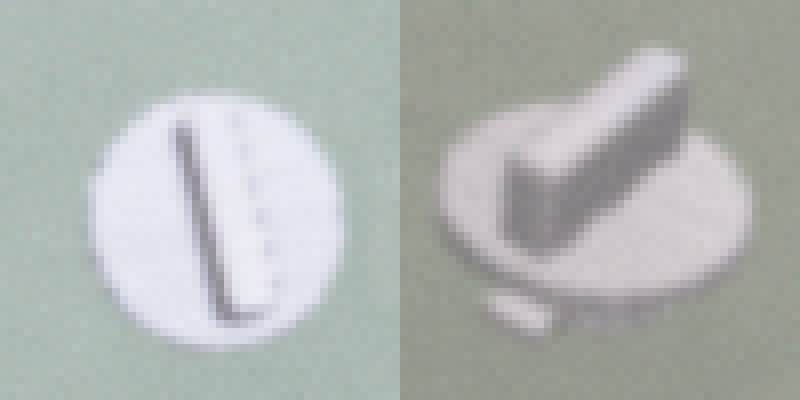

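```bash
cat > h.py <<'E'
import numpy as np,cv2
from scipy.spatial.transform import Rotation as R
CAL={'scene':(396.93564233,280.3066574,212.15685186,-0.08939467,[1.92562071,-0.59869916,0.35108128],[-0.39811318,0.26532095,0.77017459]),
'top':(534.83879892,284.65540983,215.79667423,-0.16025544,[2.14975285,-2.11516496,0.15953709],[0.01850621,0.53756442,1.27707843])}
def cam(n):
    f,cx,cy,k,r,t=CAL[n]
    return np.array([[f,0,cx],[0,f,cy],[0,0,1]]),np.array([k,0,0,0,0.]),np.array(r),np.array(t)
def rays(n,px):
    K,d,r,t=cam(n);u=cv2.undistortPoints(np.array(px,float).reshape(-1,1,2),K,d)[:,0]
    M=cv2.Rodrigues(r)[0]
    return -M.T@t,np.c_[u,np.ones(len(u))]@M
def onz(n,px,z):
    o,D=rays(n,px);return o+D*((z-o[2])/D[:,2])[:,None]
def proj(n,P):
    K,d,r,t=cam(n);return cv2.projectPoints(np.array(P,float).reshape(-1,1,3),r,t,K,d)[0][:,0]
E
python3 - <<'E'
from h import *
np.set_printoptions(precision=4,suppress=True)
a=lambda p:np.array(p)/4+[235,125]+0-.375
b=lambda p:np.array(p)/8+[370,205]-.44
c=lambda p:(np.array(p)-[400,0])/4+[265,175]-.375
d=lambda p:(np.array(p)-[400,0])/8+[335,285]-.44
B=onz('top',a([(60,113),(215,73),(286,331),(127,373)]),.008);print('bolts',B,B.mean(0))
print('long',np.degrees(np.arctan2(*(B[0]+B[1]-B[2]-B[3])[[1,0]])))
Bs=onz('scene',c([(478,291),(600,342)]),.008);print('scene bolts',Bs)
# cap
print('cap flange top',onz('top',b([(217,221)]),.027), 'scene',onz('scene',d([(597,200)]),.029))
q=onz('top',b([(205,120),(246,312)]),.057);print('bar top ends',q,q.mean(0))
q=onz('scene',d([(545,165),(665,62)]),.057);print('bar scene',q,q.mean(0))
for z in(.155,.163,.17):print('mouth',onz('top',a([(180,215)]),z))
# scene mouth ellipse centre
for z in(.155,.163,.17):print('mouth s',onz('scene',c([(592,88)]),z))
E
```

```text
bolts [[ 0.7069  0.1214  0.008 ]
 [ 0.7352  0.0213  0.008 ]
 [ 0.5654 -0.0265  0.008 ]
 [ 0.5369  0.0739  0.008 ]] [0.6361 0.0475 0.008 ]
long 15.659662009909185
scene bolts [[ 0.5427  0.0774  0.008 ]
 [ 0.5692 -0.0248  0.008 ]]
cap flange top [[ 0.5027 -0.2534  0.027 ]] scene [[ 0.5019 -0.2589  0.029 ]]
bar top ends [[ 0.5298 -0.2441  0.057 ]
 [ 0.4708 -0.2559  0.057 ]] [ 0.5003 -0.25    0.057 ]
bar scene [[ 0.475  -0.266   0.057 ]
 [ 0.5294 -0.2528  0.057 ]] [ 0.5022 -0.2594  0.057 ]
mouth [[0.6056 0.0388 0.155 ]]
mouth [[0.6037 0.0386 0.163 ]]
mouth [[0.6021 0.0384 0.17  ]]
mouth s [[0.6106 0.0392 0.155 ]]
mouth s [[0.5986 0.0239 0.163 ]]
mouth s [[0.5881 0.0105 0.17  ]]
```

```bash
cat >> h.py <<'E'
YAW=np.radians(15.7); MP=np.array([.604,.0385,.163])
MF=lambda:R.from_euler('ZY',[YAW,-np.pi/6])
def mouth_pose(h,phi,off=(0,0)):  # TCP h above face along axis, tool x at phi deg in mouth frame
    M=MF();return MP+M.apply([*off,h]),M*R.from_euler('z',phi,degrees=True)*R.from_euler('x',np.pi)
def down_pose(p,yaw):return np.array(p),R.from_euler('z',yaw,degrees=True)*R.from_euler('x',np.pi)
def now():
    from cell import arm
    s=arm.sense();return np.array(s['ee_pos']),R.from_euler('xyz',s['eef_rot']),s
def plan(target,n,cur=None):
    p,r=(cur or now()[:2]);P,Q=target
    rv=(r.inv()*Q).as_rotvec();
    for i in range(n):
        ri=r*R.from_rotvec(rv*i/n);d=ri.inv().apply((P-p)/n)*100;g=np.degrees(rv/n)
        if i==0 or np.linalg.norm(rv)>.03:
            print(i,np.round(d,2),np.round(g,2),'max' if np.linalg.norm(d)>4.17 or np.linalg.norm(g)>7.16 else '')
E
python3 -c "
from h import *
t=mouth_pose(.15,90);print(t[0]);plan(t,24)"
```

```text
[0.53179812 0.01820497 0.29290381]
0 [-2.04 -1.83 -0.18] [-1.16 -0.58  2.16] 
1 [-2.11 -1.75 -0.19] [-1.16 -0.58  2.16] 
2 [-2.17 -1.66 -0.21] [-1.16 -0.58  2.16] 
3 [-2.24 -1.58 -0.22] [-1.16 -0.58  2.16] 
4 [-2.3  -1.49 -0.23] [-1.16 -0.58  2.16] 
5 [-2.35 -1.4  -0.23] [-1.16 -0.58  2.16] 
6 [-2.41 -1.3  -0.23] [-1.16 -0.58  2.16] 
7 [-2.45 -1.2  -0.24] [-1.16 -0.58  2.16] 
8 [-2.5  -1.11 -0.23] [-1.16 -0.58  2.16] 
9 [-2.54 -1.01 -0.23] [-1.16 -0.58  2.16] 
10 [-2.58 -0.91 -0.22] [-1.16 -0.58  2.16] 
11 [-2.62 -0.8  -0.22] [-1.16 -0.58  2.16] 
12 [-2.65 -0.7  -0.2 ] [-1.16 -0.58  2.16] 
13 [-2.67 -0.6  -0.19] [-1.16 -0.58  2.16] 
14 [-2.69 -0.49 -0.17] [-1.16 -0.58  2.16] 
15 [-2.71 -0.39 -0.16] [-1.16 -0.58  2.16] 
16 [-2.73 -0.28 -0.14] [-1.16 -0.58  2.16] 
17 [-2.74 -0.18 -0.11] [-1.16 -0.58  2.16] 
18 [-2.74 -0.07 -0.09] [-1.16 -0.58  2.16] 
19 [-2.74  0.03 -0.06] [-1.16 -0.58  2.16] 
20 [-2.74  0.14 -0.03] [-1.16 -0.58  2.16] 
21 [-2.73  0.24 -0.  ] [-1.16 -0.58  2.16] 
22 [-2.72  0.34  0.03] [-1.16 -0.58  2.16] 
23 [-2.71  0.44  0.07] [-1.16 -0.58  2.16]
```

>>> {"fn": "step_arm", "kwargs": {"increments": [{"tx": -2.0,"ty": -1.8,"tz": -0.5,"rx": -1.2,"ry": -0.6,"rz": 2.2},{"tx": -2.1,"ty": -1.75,"tz": -0.5,"rx": -1.2,"ry": -0.6,"rz": 2.2},{"tx": -2.2,"ty": -1.65,"tz": -0.5,"rx": -1.2,"ry": -0.6,"rz": 2.2},{"tx": -2.25,"ty": -1.6,"tz": -0.5,"rx": -1.2,"ry": -0.6,"rz": 2.2},{"tx": -2.3,"ty": -1.5,"tz": -0.3,"rx": -1.2,"ry": -0.6,"rz": 2.2},{"tx": -2.35,"ty": -1.4,"tz": -0.3,"rx": -1.2,"ry": -0.6,"rz": 2.2},{"tx": -2.4,"ty": -1.3,"tz": -0.3,"rx": -1.2,"ry": -0.6,"rz": 2.2},{"tx": -2.45,"ty": -1.2,"tz": -0.3,"rx": -1.2,"ry": -0.6,"rz": 2.2}]}}

```text
clock: 0.82
ee_pos: [0.3316, 0.4047, 0.2743]
eef_rot: [2.963, 0.056, 2.453]
ft_force: [-0.3, 0.1, 0.1]
width: 0.0856
```

>>> {"fn": "step_arm", "kwargs": {"increments": [{"tx": -2.5,"ty": -1.1,"tz": -0.2,"rx": -1.2,"ry": -0.6,"rz": 2.2},{"tx": -2.55,"ty": -1.0,"tz": -0.2,"rx": -1.2,"ry": -0.6,"rz": 2.2},{"tx": -2.6,"ty": -0.9,"tz": -0.2,"rx": -1.2,"ry": -0.6,"rz": 2.2},{"tx": -2.6,"ty": -0.8,"tz": -0.2,"rx": -1.2,"ry": -0.6,"rz": 2.2},{"tx": -2.65,"ty": -0.7,"tz": -0.2,"rx": -1.2,"ry": -0.6,"rz": 2.2},{"tx": -2.7,"ty": -0.6,"tz": -0.2,"rx": -1.2,"ry": -0.6,"rz": 2.2},{"tx": -2.7,"ty": -0.5,"tz": -0.2,"rx": -1.2,"ry": -0.6,"rz": 2.2},{"tx": -2.7,"ty": -0.4,"tz": -0.15,"rx": -1.2,"ry": -0.6,"rz": 2.2}]}}

```text
clock: 1.48
ee_pos: [0.4287, 0.195, 0.2874]
eef_rot: [2.768, 0.052, 2.118]
ft_force: [0.1, -0.3, 0.5]
width: 0.0853
```

```bash
python3 -c "
from h import *
p,r,s=now();print(p,s['q'],s['clock']);t=mouth_pose(.15,90);plan(t,8)"
```

```text
[0.42869848 0.19503035 0.28737143] [-0.87078275 -0.08291913  0.33425386  2.24190132  0.12341086  0.6065374
 -0.06321022] 1.4833
0 [-2.56 -0.07  0.04] [-1.02 -0.52  1.93] 
1 [-2.56  0.01  0.06] [-1.02 -0.52  1.93] 
2 [-2.56  0.1   0.09] [-1.02 -0.52  1.93] 
3 [-2.55  0.18  0.11] [-1.02 -0.52  1.93] 
4 [-2.54  0.27  0.14] [-1.02 -0.52  1.93] 
5 [-2.53  0.35  0.17] [-1.02 -0.52  1.93] 
6 [-2.52  0.43  0.2 ] [-1.02 -0.52  1.93] 
7 [-2.5   0.51  0.23] [-1.02 -0.52  1.93]
```

>>> {"fn": "step_arm", "kwargs": {"increments": [{"tx": -2.6,"ty": -0.05,"tz": 0.05,"rx": -1.0,"ry": -0.5,"rz": 2.0},{"tx": -2.6,"ty": 0.0,"tz": 0.05,"rx": -1.0,"ry": -0.5,"rz": 2.0},{"tx": -2.6,"ty": 0.1,"tz": 0.1,"rx": -1.0,"ry": -0.5,"rz": 2.0},{"tx": -2.55,"ty": 0.2,"tz": 0.1,"rx": -1.0,"ry": -0.5,"rz": 2.0},{"tx": -2.55,"ty": 0.25,"tz": 0.15,"rx": -1.0,"ry": -0.5,"rz": 2.0},{"tx": -2.5,"ty": 0.35,"tz": 0.15,"rx": -1.0,"ry": -0.5,"rz": 2.0},{"tx": -2.5,"ty": 0.45,"tz": 0.2,"rx": -1.0,"ry": -0.5,"rz": 2.0},{"tx": -2.5,"ty": 0.5,"tz": 0.2,"rx": -1.0,"ry": -0.5,"rz": 2.0}]}}

```text
clock: 2.15
ee_pos: [0.5319, 0.0044, 0.2935]
eef_rot: [2.612, -0.012, 1.82]
ft_force: [0.8, 0.7, 0.8]
width: 0.0852
```

```bash
cat >> h.py <<'E'
def wrist(name):
    from cell import arm
    p,r,s=now();c=arm.capture('wrist');T=np.array(c['tool_from_camera'])
    np.savez('pics/'+name,p=p,r=r.as_matrix(),T=T,K=c['mtx'],d=np.array(c['distortion']))
    im=c['pixels'][:,:,::-1].copy();cv2.imwrite(f'pics/{name}_raw.png',im);return im,p,r,s
def wp(name,P):
    z=np.load(f'pics/{name}.npz');A=np.eye(4);A[:3,:3]=z['r'];A[:3,3]=z['p'];W=np.linalg.inv(A@z['T'])
    return cv2.projectPoints(np.array(P,float).reshape(-1,1,3),cv2.Rodrigues(W[:3,:3])[0],W[:3,3],z['K'],z['d'])[0][:,0]
def wz(name,px,P0,n):  # intersect pixel rays with plane
    z=np.load(f'pics/{name}.npz');A=np.eye(4);A[:3,:3]=z['r'];A[:3,3]=z['p'];W=A@z['T']
    u=cv2.undistortPoints(np.array(px,float).reshape(-1,1,2),z['K'],z['d'])[:,0]
    D=np.c_[u,np.ones(len(u))]@W[:3,:3].T;o=W[:3,3];return o+D*(((P0-o)@n)/(D@n))[:,None]
E
python3 -c "
from h import *
im,p,r,s=wrist('w1');print(p,s['q'],s['clock']);
a=np.linspace(0,6.283,120)
M=MF();P=MP+M.apply(np.c_[.045*np.cos(a),.045*np.sin(a),0*a])
q=wp('w1',P);print(q.min(0),q.max(0))
for x,y in q: cv2.circle(im,(int(round(x)),int(round(y))),0,(0,0,255),-1)
cv2.imwrite('pics/w1.png',im)"
```

```text
[0.53190726 0.00440704 0.29352374] [-0.71732574 -0.02986231  0.72867772  2.22456328 -0.29017934  0.44420524
  0.49370612] 2.15
[232.88215198 127.98417789] [341.36483675 234.00960157]
```

View pics/w1.png

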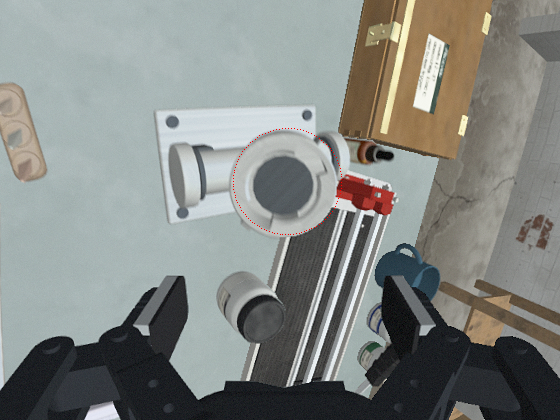

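```bash
cat >> h.py <<'E'
def rectify(name,out,h=0,c=(0,0)):
    raw=cv2.imread(f'pics/{name}_raw.png');g=np.linspace(-.06,.06,600);X,Y=np.meshgrid(g,g[::-1])
    P=MP+MF().apply(np.c_[X.ravel()+c[0],Y.ravel()+c[1],0*X.ravel()+h]);q=wp(name,P).astype(np.float32).reshape(600,600,2)
    im=cv2.remap(raw,q,None,cv2.INTER_CUBIC)
    for rr in(.029,.045):cv2.circle(im,(300,300),int(rr*5000),(0,0,255),1)
    for k in range(0,360,30):
        v=np.array([np.cos(np.radians(k)),-np.sin(np.radians(k))])
        cv2.putText(im,str(k),tuple((300+270*v-[12,-5]).astype(int)),0,.45,(255,0,0),1)
    cv2.imwrite(f'pics/{out}.png',im)
E
python3 -c "
from h import *
rectify('w1','r1')"
```

```text
(no output)
```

View pics/r1.png

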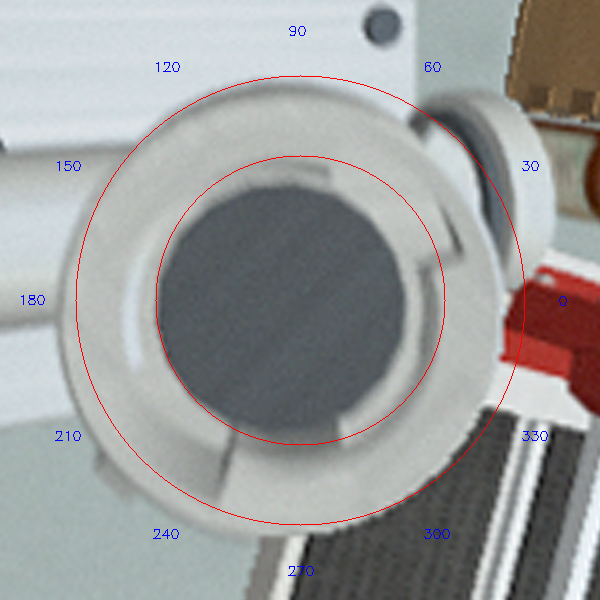

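The wrist view shows the mouth centred at about (284,182). In the rectified view its true centre is about (282,306), and the gap edges at 16°, 196° and 250° put the gaps at about 43° and 223° in the mouth frame. The ribs agree with that.

```bash
python3 -c "
from h import *
M=MF();P=MP+M.apply([-.0036,-.0012,0]);q=wp('w1',P);print('mouth by wrist',wz('w1',q,np.array([0,0,.163]),np.array([0,0,1.])))
print('cap yaw');plan(down_pose([.5015,-.255,.17],12.5),16)"
```

```text
mouth by wrist [[0.60019983 0.03669946 0.163     ]]
cap yaw
0 [-1.5  -0.88  0.36] [ 1.45 -1.54  5.55] 
1 [-1.57 -0.72  0.42] [ 1.45 -1.54  5.55] 
2 [-1.62 -0.56  0.48] [ 1.45 -1.54  5.55] 
3 [-1.65 -0.39  0.54] [ 1.45 -1.54  5.55] 
4 [-1.67 -0.21  0.59] [ 1.45 -1.54  5.55] 
5 [-1.66 -0.03  0.64] [ 1.45 -1.54  5.55] 
6 [-1.64  0.14  0.68] [ 1.45 -1.54  5.55] 
7 [-1.6   0.32  0.72] [ 1.45 -1.54  5.55] 
8 [-1.54  0.49  0.75] [ 1.45 -1.54  5.55] 
9 [-1.46  0.65  0.78] [ 1.45 -1.54  5.55] 
10 [-1.37  0.81  0.8 ] [ 1.45 -1.54  5.55] 
11 [-1.26  0.96  0.81] [ 1.45 -1.54  5.55] 
12 [-1.14  1.1   0.82] [ 1.45 -1.54  5.55] 
13 [-1.01  1.22  0.82] [ 1.45 -1.54  5.55] 
14 [-0.86  1.33  0.81] [ 1.45 -1.54  5.55] 
15 [-0.7   1.43  0.8 ] [ 1.45 -1.54  5.55]
```

>>> {"fn": "step_arm", "kwargs": {"increments": [{"tx": -1.5,"ty": -0.9,"tz": 0.2,"rx": 1.5,"ry": -1.5,"rz": 5.6},{"tx": -1.6,"ty": -0.7,"tz": 0.3,"rx": 1.5,"ry": -1.5,"rz": 5.6},{"tx": -1.6,"ty": -0.55,"tz": 0.4,"rx": 1.5,"ry": -1.5,"rz": 5.6},{"tx": -1.65,"ty": -0.4,"tz": 0.5,"rx": 1.5,"ry": -1.5,"rz": 5.6},{"tx": -1.7,"ty": -0.2,"tz": 0.6,"rx": 1.5,"ry": -1.5,"rz": 5.6},{"tx": -1.65,"ty": 0.0,"tz": 0.6,"rx": 1.5,"ry": -1.5,"rz": 5.6},{"tx": -1.65,"ty": 0.15,"tz": 0.7,"rx": 1.5,"ry": -1.5,"rz": 5.6},{"tx": -1.6,"ty": 0.3,"tz": 0.7,"rx": 1.5,"ry": -1.5,"rz": 5.6}]}}

```text
clock: 2.87
ee_pos: [0.5108, -0.1321, 0.2335]
eef_rot: [2.902, -0.126, 0.973]
ft_force: [0.2, 0.0, -0.1]
width: 0.0857
```

```bash
sed -i 's/^YAW=.*/YAW=np.radians(15.7); MP=np.array([.6002,.0367,.163]); GAP=43/' h.py; python3 -c "
from h import *
print(now()[2]['q']);plan(down_pose([.5015,-.255,.17],12.5),8)"
```

```text
[-0.56646337  0.1953926   0.8698554   2.14175666 -0.32540807  0.62709021
 -0.09835882]
0 [-1.42  0.6   0.79] [ 1.29 -1.5   5.26] 
1 [-1.34  0.74  0.81] [ 1.29 -1.5   5.26] 
2 [-1.24  0.88  0.82] [ 1.29 -1.5   5.26] 
3 [-1.14  1.01  0.83] [ 1.29 -1.5   5.26] 
4 [-1.02  1.13  0.84] [ 1.29 -1.5   5.26] 
5 [-0.89  1.23  0.83] [ 1.29 -1.5   5.26] 
6 [-0.75  1.33  0.83] [ 1.29 -1.5   5.26] 
7 [-0.6   1.41  0.81] [ 1.29 -1.5   5.26]
```

>>> {"fn": "step_arm", "kwargs": {"increments": [{"tx": -1.4,"ty": 0.6,"tz": 0.8,"rx": 1.3,"ry": -1.5,"rz": 5.3},{"tx": -1.35,"ty": 0.75,"tz": 0.8,"rx": 1.3,"ry": -1.5,"rz": 5.3},{"tx": -1.25,"ty": 0.9,"tz": 0.8,"rx": 1.3,"ry": -1.5,"rz": 5.3},{"tx": -1.15,"ty": 1.0,"tz": 0.8,"rx": 1.3,"ry": -1.5,"rz": 5.3},{"tx": -1.0,"ty": 1.15,"tz": 0.8,"rx": 1.3,"ry": -1.5,"rz": 5.3},{"tx": -0.9,"ty": 1.25,"tz": 0.8,"rx": 1.3,"ry": -1.5,"rz": 5.3},{"tx": -0.75,"ty": 1.35,"tz": 0.8,"rx": 1.3,"ry": -1.5,"rz": 5.3},{"tx": -0.6,"ty": 1.4,"tz": 0.8,"rx": 1.3,"ry": -1.5,"rz": 5.3}]}}

```text
clock: 3.53
ee_pos: [0.4979, -0.256, 0.1664]
eef_rot: [-3.127, 0.014, 0.182]
ft_force: [-0.2, 0.3, -0.2]
width: 0.0852
```

```bash
python3 -c "
from h import *
im,p,r,s=wrist('w2');print(p,s['q'],s['eef_rot'])
C=np.array([.5015,-.255,.057]);e=np.radians(12.5);
x=np.array([np.cos(e),np.sin(e),0]);y=np.array([-np.sin(e),np.cos(e),0])
a=np.linspace(0,6.283,100)[:,None]
q=np.vstack([wp('w2',C-[0,0,.028]+.04*(x*np.cos(a)+y*np.sin(a))),wp('w2',[C+.033*x*i+.008*y*j for i in(1,-1) for j in (1,-1)])])
print(q.min(0),q.max(0),q[-4:])
u,v=(q.min(0)+q.max(0))/2;M=cv2.getRotationMatrix2D((0,0),0,1)
x0,y0=int(u-90),int(v-90);print(x0,y0)
cv2.imwrite('pics/w2.png',cv2.resize(im[max(y0,0):y0+180,x0:x0+180],None,fx=3.3333,fy=3.3333,interpolation=3))"
```

```text
[ 0.49790357 -0.25597973  0.16639039] [-0.28440231  0.58593308  0.94397347  1.92773885 -0.58278009  0.95242426
 -0.44325308] [-3.12731375  0.01414893  0.18175111]
[233.8780484  147.26686703] [334.67090146 251.22146935] [[270.26058421 163.64415904]
 [293.59366642 162.866135  ]
 [274.58140988 251.22146935]
 [295.98502889 250.64234199]]
194 109
```

View pics/w2.png

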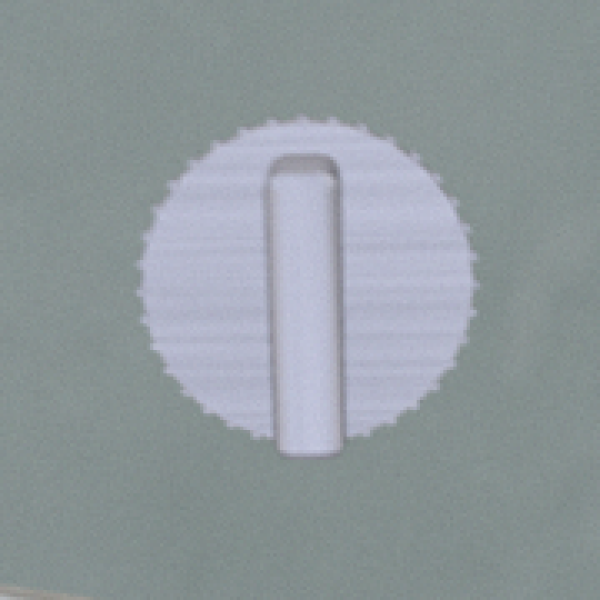

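The cap sits under the wrist, with the bar top's corners at crop (271,175), (336,175), (280,455) and (343,455) and the flange centre at about (308,282).

```bash
python3 -c "
from h import *
f=lambda L:np.array(L)/3.3333+[194,109]-.35
n=np.array([0,0,1.])
c=wz('w2',f([(271,175),(336,175),(280,455),(343,455)]),np.array([0,0,.057]),n);print(c,c.mean(0))
a=(c[0]+c[1])/2;b=(c[2]+c[3])/2;print(np.linalg.norm(a-b),np.degrees(np.arctan2(*(a-b)[[1,0]])))
for i,j in((0,2),(1,3)):print(np.degrees(np.arctan2(*(c[i]-c[j])[[1,0]])))
e=wz('w2',f([(140,285),(475,285),(310,120),(308,443)]),np.array([0,0,.026]),n);print(e,(e[0]+e[1])/2,(e[2]+e[3])/2)
"
```

```text
[[ 0.53427209 -0.2429122   0.057     ]
 [ 0.53671973 -0.25601945  0.057     ]
 [ 0.472868   -0.25571908  0.057     ]
 [ 0.4754908  -0.26950142  0.057     ]] [ 0.50483766 -0.25603804  0.057     ]
0.06270956783920703 12.099377836928143
11.781133299473598
12.417773485708809
[[ 0.49656583 -0.21629541  0.026     ]
 [ 0.51143896 -0.2953477   0.026     ]
 [ 0.54270755 -0.24928567  0.026     ]
 [ 0.46349445 -0.26356114  0.026     ]] [ 0.5040024  -0.25582155  0.026     ] [ 0.503101   -0.25642341  0.026     ]
```

```bash
python3 -c "
from h import *
plan(down_pose([.504,-.256,.053],12.1),7)"
```

```text
0 [ 0.13 -0.01  1.6 ] [-0.1   0.14 -0.3 ] 
1 [ 0.13 -0.01  1.6 ] [-0.1   0.14 -0.3 ] 
2 [ 0.13 -0.02  1.6 ] [-0.1   0.14 -0.3 ] 
3 [ 0.12 -0.02  1.6 ] [-0.1   0.14 -0.3 ] 
4 [ 0.12 -0.02  1.6 ] [-0.1   0.14 -0.3 ] 
5 [ 0.11 -0.02  1.6 ] [-0.1   0.14 -0.3 ] 
6 [ 0.11 -0.02  1.6 ] [-0.1   0.14 -0.3 ]
```

>>> {"fn": "step_arm", "kwargs": {"increments": [{"tx": 0.1,"ty": 0,"tz": 1.6,"rx": -0.1,"ry": 0.2,"rz": -0.3},{"tx": 0.1,"ty": 0,"tz": 1.6,"rx": -0.1,"ry": 0.2,"rz": -0.3},{"tx": 0.1,"ty": 0,"tz": 1.6,"rx": -0.1,"ry": 0.2,"rz": -0.3},{"tx": 0.1,"ty": 0,"tz": 1.6,"rx": -0.1,"ry": 0.2,"rz": -0.3},{"tx": 0.1,"ty": 0,"tz": 1.6,"rx": -0.1,"ry": 0.2,"rz": -0.3},{"tx": 0.1,"ty": 0,"tz": 1.5,"rx": -0.1,"ry": 0.1,"rz": -0.3},{"tx": 0.1,"ty": 0,"tz": 1.2,"rx": -0.1,"ry": 0.1,"rz": -0.3},{}]}}

```text
validation failed for argument at $.in...
```

```bash
python3 -c "
from h import *
print(now()[2]['q']);plan(down_pose([.504,-.256,.051],12.1),2)"
```

```text
[-0.28036317  0.59145962  0.94583304  1.92547875 -0.58315094  0.95262556
 -0.44568645]
0 [ 0.47 -0.04  5.7 ] [-0.34  0.51 -1.05] max
1 [ 0.42 -0.07  5.71] [-0.34  0.51 -1.05] max
```

>>> {"fn": "step_arm", "kwargs": {"increments": [{"tx": 0.1,"ty": 0,"tz": 1.6,"rx": -0.1,"ry": 0.2,"rz": -0.3},{"tx": 0.1,"ty": 0,"tz": 1.6,"rx": -0.1,"ry": 0.2,"rz": -0.3},{"tx": 0.1,"ty": 0,"tz": 1.6,"rx": -0.1,"ry": 0.2,"rz": -0.3},{"tx": 0.1,"ty": 0,"tz": 1.6,"rx": -0.1,"ry": 0.2,"rz": -0.3},{"tx": 0.1,"ty": 0,"tz": 1.6,"rx": -0.1,"ry": 0.2,"rz": -0.3},{"tx": 0.1,"ty": 0,"tz": 1.5,"rx": -0.1,"ry": 0.1,"rz": -0.3},{"tx": 0.1,"ty": 0,"tz": 1.2,"rx": -0.1,"ry": 0.1,"rz": -0.3},{"tx": 0,"ty": 0,"tz": 0,"rx": 0,"ry": 0,"rz": 0}]}}

```text
clock: 4.25
ee_pos: [0.5028, -0.2569, 0.0519]
eef_rot: [3.139, -0.0, 0.22]
ft_force: [-0.1, -0.2, 0.3]
width: 0.0851
```

```bash
python3 -c "
from h import *
print(now()[2]['q']);plan(down_pose([.504,-.256,.051],12.1),2)"
```

```text
[-0.16109681  0.73684495  0.76647416  1.9731629  -0.75817431  0.74233912
 -0.28418569]
0 [ 0.07 -0.03  0.04] [ 0.06 -0.01  0.25]
```

>>> {"fn": "step_arm", "kwargs": {"increments": [{"tx": 0.1,"ty": -0.06,"tz": 0.08,"rx": 0.1,"ry": 0,"rz": 0.4},{"tx": 0,"ty": 0,"tz": 0,"rx": 0,"ry": 0,"rz": 0},{"tx": 0,"ty": 0,"tz": 0,"rx": 0,"ry": 0,"rz": 0},{"tx": 0,"ty": 0,"tz": 0,"rx": 0,"ry": 0,"rz": 0},{"tx": 0,"ty": 0,"tz": 0,"rx": 0,"ry": 0,"rz": 0},{"tx": 0,"ty": 0,"tz": 0,"rx": 0,"ry": 0,"rz": 0},{"tx": 0,"ty": 0,"tz": 0,"rx": 0,"ry": 0,"rz": 0},{"tx": 0,"ty": 0,"tz": 0,"rx": 0,"ry": 0,"rz": 0}], "hand": 0}}

```text
clock: 4.92
ee_pos: [0.5055, -0.2559, 0.0542]
eef_rot: [3.14, -0.004, 0.214]
ft_force: [-0.1, -0.7, -1.7]
width: 0.0151
```

```bash
python3 -c "
from h import *
s=now()[2];print(s['eef_rot'],s['ft_force'],s['wrist_torque'])
A=down_pose([.503,-.257,.21],13);print('up');plan(A,8)
B=mouth_pose(.13,GAP);print(B[0],'then');plan(B,16,A)"
```

```text
[ 3.13950137 -0.0040805   0.21420719] [-0.05146531 -0.69074649 -1.69154248] [ 0.02669414  0.01308519 -0.00284291]
up
0 [-0.03  0.01 -1.95] [ 0.02 -0.03 -0.09] 
[0.53762504 0.01911097 0.2755833 ] then
0 [ 0.6  -1.63 -0.41] [-0.66  1.81 -2.79] 
1 [ 0.69 -1.6  -0.41] [-0.66  1.81 -2.79] 
2 [ 0.78 -1.56 -0.4 ] [-0.66  1.81 -2.79] 
3 [ 0.87 -1.51 -0.4 ] [-0.66  1.81 -2.79] 
4 [ 0.95 -1.46 -0.38] [-0.66  1.81 -2.79] 
5 [ 1.03 -1.41 -0.37] [-0.66  1.81 -2.79] 
6 [ 1.11 -1.35 -0.35] [-0.66  1.81 -2.79] 
7 [ 1.19 -1.29 -0.33] [-0.66  1.81 -2.79] 
8 [ 1.26 -1.23 -0.31] [-0.66  1.81 -2.79] 
9 [ 1.33 -1.16 -0.28] [-0.66  1.81 -2.79] 
10 [ 1.39 -1.09 -0.25] [-0.66  1.81 -2.79] 
11 [ 1.45 -1.02 -0.22] [-0.66  1.81 -2.79] 
12 [ 1.5  -0.95 -0.18] [-0.66  1.81 -2.79] 
13 [ 1.55 -0.87 -0.14] [-0.66  1.81 -2.79] 
14 [ 1.6  -0.79 -0.1 ] [-0.66  1.81 -2.79] 
15 [ 1.64 -0.71 -0.06] [-0.66  1.81 -2.79]
```

>>> {"fn": "step_arm", "kwargs": {"increments": [{"tx": 0,"ty": 0,"tz": -1.0,"rx": 0,"ry": 0,"rz": 0},{"tx": 0,"ty": 0,"tz": -2.0,"rx": 0,"ry": 0,"rz": 0},{"tx": 0,"ty": 0,"tz": -2.0,"rx": 0,"ry": 0,"rz": 0},{"tx": 0,"ty": 0,"tz": -2.2,"rx": 0,"ry": 0,"rz": 0},{"tx": 0,"ty": 0,"tz": -2.2,"rx": 0,"ry": 0,"rz": 0},{"tx": 0,"ty": 0,"tz": -2.2,"rx": 0,"ry": 0,"rz": 0},{"tx": 0,"ty": 0,"tz": -2.2,"rx": 0,"ry": 0,"rz": 0},{"tx": 0,"ty": 0,"tz": -2.2,"rx": 0,"ry": 0,"rz": 0}]}}

```text
clock: 5.58
ee_pos: [0.5002, -0.2549, 0.2196]
eef_rot: [-3.138, 0.007, 0.21]
ft_force: [0.2, 0.0, -2.0]
width: 0.0148
```

```bash
python3 -c "
from h import *
p,r,s=now();print(s['q'],s['width'],s['ft_force'],r.as_euler('xyz'))
B=mouth_pose(.13,GAP);plan(B,16)"
```

```text
[-0.34357579  0.51148426  1.00688048  1.89374904 -0.50274448  1.02480235
 -0.47925722] 0.014834762918546088 [ 0.15861926  0.02495291 -1.9790788 ] [-3.13765436  0.00662199  0.21030376]
0 [ 0.58 -1.63 -0.35] [-0.67  1.83 -2.85] 
1 [ 0.68 -1.59 -0.35] [-0.67  1.83 -2.85] 
2 [ 0.76 -1.55 -0.34] [-0.67  1.83 -2.85] 
3 [ 0.85 -1.51 -0.33] [-0.67  1.83 -2.85] 
4 [ 0.94 -1.46 -0.32] [-0.67  1.83 -2.85] 
5 [ 1.02 -1.41 -0.31] [-0.67  1.83 -2.85] 
6 [ 1.1  -1.35 -0.29] [-0.67  1.83 -2.85] 
7 [ 1.17 -1.29 -0.27] [-0.67  1.83 -2.85] 
8 [ 1.24 -1.23 -0.25] [-0.67  1.83 -2.85] 
9 [ 1.31 -1.16 -0.22] [-0.67  1.83 -2.85] 
10 [ 1.37 -1.09 -0.19] [-0.67  1.83 -2.85] 
11 [ 1.43 -1.02 -0.16] [-0.67  1.83 -2.85] 
12 [ 1.48 -0.95 -0.12] [-0.67  1.83 -2.85] 
13 [ 1.53 -0.87 -0.08] [-0.67  1.83 -2.85] 
14 [ 1.57 -0.79 -0.05] [-0.67  1.83 -2.85] 
15 [ 1.61 -0.71 -0.  ] [-0.67  1.83 -2.85]
```

>>> {"fn": "step_arm", "kwargs": {"increments": [{"tx": 0.6,"ty": -1.65,"tz": -0.4,"rx": -0.7,"ry": 1.8,"rz": -2.9},{"tx": 0.7,"ty": -1.6,"tz": -0.4,"rx": -0.7,"ry": 1.8,"rz": -2.9},{"tx": 0.75,"ty": -1.55,"tz": -0.35,"rx": -0.7,"ry": 1.8,"rz": -2.9},{"tx": 0.85,"ty": -1.5,"tz": -0.35,"rx": -0.7,"ry": 1.8,"rz": -2.9},{"tx": 0.95,"ty": -1.45,"tz": -0.3,"rx": -0.7,"ry": 1.8,"rz": -2.9},{"tx": 1.0,"ty": -1.4,"tz": -0.3,"rx": -0.7,"ry": 1.8,"rz": -2.9},{"tx": 1.1,"ty": -1.35,"tz": -0.3,"rx": -0.7,"ry": 1.8,"rz": -2.9},{"tx": 1.2,"ty": -1.3,"tz": -0.3,"rx": -0.7,"ry": 1.8,"rz": -2.9}]}}

```text
clock: 6.25
ee_pos: [0.518, -0.1198, 0.2585]
eef_rot: [2.984, -0.233, 0.643]
ft_force: [0.3, -0.3, -1.7]
width: 0.0147
```

>>> {"fn": "step_arm", "kwargs": {"increments": [{"tx": 1.2,"ty": -1.2,"tz": -0.2,"rx": -0.7,"ry": 1.8,"rz": -2.9},{"tx": 1.3,"ty": -1.15,"tz": -0.2,"rx": -0.7,"ry": 1.8,"rz": -2.9},{"tx": 1.4,"ty": -1.1,"tz": -0.2,"rx": -0.7,"ry": 1.8,"rz": -2.9},{"tx": 1.4,"ty": -1.0,"tz": -0.2,"rx": -0.7,"ry": 1.8,"rz": -2.9},{"tx": 1.5,"ty": -0.95,"tz": -0.1,"rx": -0.7,"ry": 1.8,"rz": -2.9},{"tx": 1.5,"ty": -0.9,"tz": -0.1,"rx": -0.7,"ry": 1.8,"rz": -2.9},{"tx": 1.6,"ty": -0.8,"tz": -0.05,"rx": -0.7,"ry": 1.8,"rz": -2.9},{"tx": 1.6,"ty": -0.7,"tz": 0,"rx": -0.7,"ry": 1.8,"rz": -2.9}]}}

```text
clock: 6.92
ee_pos: [0.528, 0.0218, 0.2884]
eef_rot: [2.734, -0.378, 1.141]
ft_force: [0.5, 0.3, -1.2]
width: 0.015
```

```bash
python3 -c "
from h import *
p,r,s=now();print(s['q'],s['width'],s['ft_force'])
B=mouth_pose(.12,GAP);plan(B,8)"
```

```text
[-0.89017625 -0.05254959  0.8577805   2.2564416  -0.24004902  0.39703239
 -0.33381053] 0.01502835580258675 [ 0.51765144  0.26770862 -1.18902099]
0 [-0.04  0.05  0.32] [ 0.11 -0.14  0.27] 
1 [-0.04  0.05  0.32] [ 0.11 -0.14  0.27] 
2 [-0.04  0.05  0.32] [ 0.11 -0.14  0.27] 
3 [-0.04  0.05  0.32] [ 0.11 -0.14  0.27] 
4 [-0.04  0.05  0.32] [ 0.11 -0.14  0.27] 
5 [-0.04  0.05  0.32] [ 0.11 -0.14  0.27] 
6 [-0.04  0.05  0.32] [ 0.11 -0.14  0.27] 
7 [-0.04  0.05  0.32] [ 0.11 -0.14  0.27]
```

```bash
python3 -c "
from h import *
im,p,r,s=wrist('w3')
a=np.linspace(0,6.283,160)
def dot(P,c):
    for x,y in wp('w3',P):
        if abs(x)<900 and abs(y)<900: cv2.circle(im,(int(round(x)),int(round(y))),0,c,-1)
for rr in(.029,.045):dot(MP+MF().apply(np.c_[rr*np.cos(a),rr*np.sin(a),0*a]),(0,0,255))
g=np.radians([GAP,GAP+180]);dot(MP+MF().apply(np.c_[.034*np.cos(g),.034*np.sin(g),0*g]),(0,255,0))
dot(p+r.apply(np.c_[.04*np.cos(a),.04*np.sin(a),0*a+.0542-.029]),(255,0,0))
dot(p+r.apply([[x,y,-.0028] for x in(-.033,.033) for y in (-.008,.008)]),(255,0,255))
cv2.imwrite('pics/w3.png',cv2.resize(im[60:420,60:500],None,fx=1.6,fy=1.6,interpolation=3))"
```

```text
(no output)
```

View pics/w3.png

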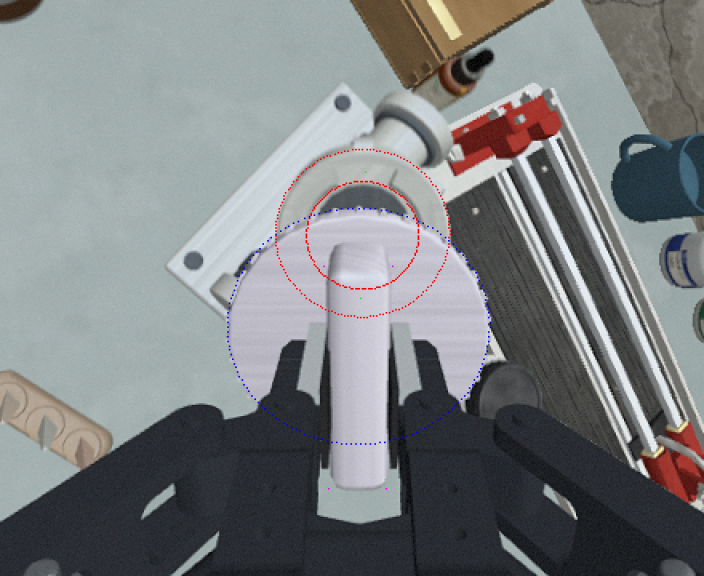

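The held cap matches its overlay, with the flange at (358,326) in the crop. The mouth circle fits within about 1 px, and the gap edges at (335,185) and (395,185) straddle the bar's line, so the lugs are aligned. I'll approach now.

```bash
cat >> h.py <<'E'
def rel():
    p,r,s=now();M=MF();x=M.inv().apply(p-MP);q=(M.inv()*r*R.from_euler('x',-np.pi)).as_euler('zyx',degrees=True)
    print('mouth xyz mm',np.round(x*1e3,1),'phi,tilt',np.round(q,1),'F',np.round(M.inv().apply(s['ft_force']),1),'T',np.round(M.inv().apply(s['wrist_torque']),2),'t',s['clock'],'w',s['width'],'q',np.round(s['q'],2))
E
python3 -c "
from h import *
rel();plan(mouth_pose(.062,GAP),8)"
```

```text
mouth xyz mm [ -0.9   7.9 145.2] phi,tilt [45.4 -1.5  0.3] F [-0.5  2.6 -2.1] T [0.17 0.78 0.03] t 6.9667 w 0.014325187903474054 q [-0.89 -0.05  0.85  2.26 -0.24  0.4  -0.33]
0 [-0.08  0.06  1.04] [ 0.1  -0.15  0.3 ] 
1 [-0.08  0.06  1.04] [ 0.1  -0.15  0.3 ] 
2 [-0.08  0.07  1.04] [ 0.1  -0.15  0.3 ] 
3 [-0.08  0.07  1.04] [ 0.1  -0.15  0.3 ] 
4 [-0.07  0.07  1.04] [ 0.1  -0.15  0.3 ] 
5 [-0.07  0.07  1.04] [ 0.1  -0.15  0.3 ] 
6 [-0.07  0.08  1.04] [ 0.1  -0.15  0.3 ] 
7 [-0.06  0.08  1.04] [ 0.1  -0.15  0.3 ]
```

>>> {"fn": "step_arm", "kwargs": {"increments": [{"tx": -0.1,"ty": 0.1,"tz": 1.0,"rx": 0.1,"ry": -0.2,"rz": 0.3},{"tx": -0.1,"ty": 0.1,"tz": 1.0,"rx": 0.1,"ry": -0.2,"rz": 0.3},{"tx": -0.1,"ty": 0.1,"tz": 1.0,"rx": 0.1,"ry": -0.2,"rz": 0.3},{"tx": -0.1,"ty": 0.1,"tz": 1.0,"rx": 0.1,"ry": -0.2,"rz": 0.3},{"tx": -0.05,"ty": 0.05,"tz": 1.0,"rx": 0.1,"ry": -0.2,"rz": 0.3},{"tx": -0.05,"ty": 0.05,"tz": 1.0,"rx": 0.1,"ry": -0.2,"rz": 0.3},{"tx": -0.05,"ty": 0.05,"tz": 1.0,"rx": 0.1,"ry": -0.2,"rz": 0.3},{"tx": 0,"ty": 0,"tz": 0.5,"rx": 0,"ry": 0,"rz": 0}]}}

```text
clock: 7.63
ee_pos: [0.565, 0.0263, 0.224]
eef_rot: [2.772, -0.38, 1.093]
ft_force: [0.6, -0.3, -1.5]
width: 0.0144
```

```bash
python3 -c "
from h import *
rel();plan(mouth_pose(.062,GAP),8)
im,p,r,s=wrist('w4')
a=np.linspace(0,6.283,160)
def dot(P,c):
    for x,y in wp('w4',P):
        if abs(x)<900 and abs(y)<900: cv2.circle(im,(int(round(x)),int(round(y))),0,c,-1)
for rr in(.029,.045):dot(MP+MF().apply(np.c_[rr*np.cos(a),rr*np.sin(a),0*a]),(0,0,255))
from cell import arm
sc=arm.capture('scene')['pixels'][:,:,::-1]
cv2.imwrite('pics/w4.png',np.hstack([cv2.resize(im[120:320,200:380],(360,400),interpolation=3),cv2.resize(sc[150:250,260:360],(400,400),interpolation=3)]))"
```

```text
mouth xyz mm [-1.2 -0.5 71.2] phi,tilt [42.7  0.   0.3] F [-0.3 -0.5 -1.6] T [-0.01  0.75  0.05] t 7.6333 w 0.014386102285544931 q [-0.75  0.21  0.8   2.23 -0.88  0.38  0.22]
0 [0.02 0.01 0.11] [-0.03 -0.03 -0.04]
```

View pics/w4.png

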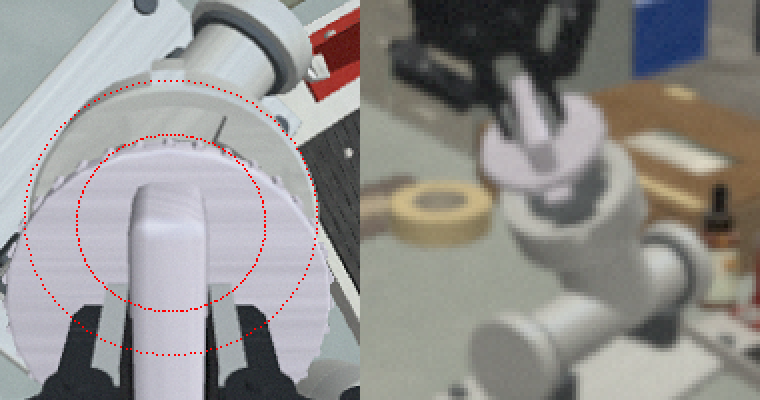

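The rib at (170,65) lines up with the bar at x≈168, so the angle is good. The mouth outline sits slightly off the overlay, so I'll rectify the view to check.

```bash
python3 -c "
from h import *
rectify('w4','r4')"
```

```text
(no output)
```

View pics/r4.png

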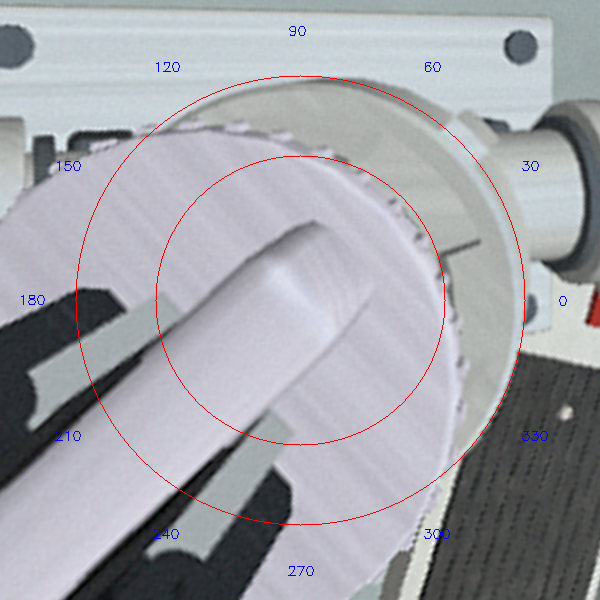

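The mouth outline agrees with the model to about 1 mm, and the gap centre comes out at about 43.7°. I'll insert with small steps.

>>> {"fn": "step_arm", "kwargs": {"increments": [{"tx": 0.1,"ty": 0.05,"tz": 0.3,"rx": 0,"ry": 0,"rz": 0},{"tx": 0.1,"ty": 0.05,"tz": 0.3,"rx": 0,"ry": 0,"rz": 0},{"tx": 0.05,"ty": 0,"tz": 0.3,"rx": 0,"ry": 0,"rz": 0},{"tx": 0,"ty": 0,"tz": 0.3,"rx": 0,"ry": 0,"rz": 0},{"tx": 0,"ty": 0,"tz": 0.3,"rx": 0,"ry": 0,"rz": 0},{"tx": 0,"ty": 0,"tz": 0.3,"rx": 0,"ry": 0,"rz": 0},{"tx": 0,"ty": 0,"tz": 0.3,"rx": 0,"ry": 0,"rz": 0},{"tx": 0,"ty": 0,"tz": 0.2,"rx": 0,"ry": 0,"rz": 0}]}}

```text
clock: 8.4
ee_pos: [0.5788, 0.0307, 0.2063]
eef_rot: [2.771, -0.383, 1.092]
ft_force: [-0.8, -0.1, -0.3]
width: 0.0147
```

```bash
python3 -c "
from h import *
rel();plan(mouth_pose(.044,GAP,(.0008,.0003)),8)"
```

```text
mouth xyz mm [ 2.4 -0.  48.6] phi,tilt [42.6 -0.2  0.4] F [-0.8  0.1  0.1] T [-0.01  0.73 -0.  ] t 8.4 w 0.014734555784802384 q [-0.67  0.27  0.72  2.21 -1.01  0.37  0.33]
0 [-0.01 -0.02  0.06] [-0.02 -0.05 -0.05]
```

>>> {"fn": "step_arm", "kwargs": {"increments": [{"tx": -0.05,"ty": -0.05,"tz": 0.15,"rx": 0,"ry": 0,"rz": 0},{"tx": -0.05,"ty": -0.05,"tz": 0.15,"rx": 0,"ry": 0,"rz": 0},{"tx": 0,"ty": 0,"tz": 0.15,"rx": 0,"ry": 0,"rz": 0},{"tx": 0,"ty": 0,"tz": 0.15,"rx": 0,"ry": 0,"rz": 0},{"tx": 0,"ty": 0,"tz": 0.15,"rx": 0,"ry": 0,"rz": 0},{"tx": 0,"ty": 0,"tz": 0.15,"rx": 0,"ry": 0,"rz": 0},{"tx": 0,"ty": 0,"tz": 0.1,"rx": 0,"ry": 0,"rz": 0},{"tx": 0,"ty": 0,"tz": 0.1,"rx": 0,"ry": 0,"rz": 0}]}}

```text
clock: 9.07
ee_pos: [0.5831, 0.0319, 0.196]
eef_rot: [2.772, -0.386, 1.092]
ft_force: [-6.5, -0.2, 5.8]
width: 0.0147
```

```bash
python3 -c "
from h import *
rel();plan(mouth_pose(.033,GAP,(.0008,.0003)),8)"
```

```text
mouth xyz mm [ 1.1 -0.  37.4] phi,tilt [42.5 -0.2  0.5] F [-2.6  1.6  8.2] T [0.13 0.95 0.02] t 9.0667 w 0.014727749543354918 q [-0.63  0.29  0.68  2.21 -1.08  0.36  0.39]
0 [-0.   -0.01  0.06] [-0.03 -0.06 -0.06]
```

The axial force of about 9–10 N matches the spring at 8.8 mm of travel, so I'll push down to the face.

>>> {"fn": "step_arm", "kwargs": {"increments": [{"tx": 0,"ty": 0,"tz": 0.1,"rx": 0,"ry": 0,"rz": 0},{"tx": 0,"ty": 0,"tz": 0.1,"rx": 0,"ry": 0,"rz": 0},{"tx": 0,"ty": 0,"tz": 0.1,"rx": 0,"ry": 0,"rz": 0},{"tx": 0,"ty": 0,"tz": 0.1,"rx": 0,"ry": 0,"rz": 0},{"tx": 0,"ty": 0,"tz": 0.1,"rx": 0,"ry": 0,"rz": 0},{"tx": 0,"ty": 0,"tz": 0.1,"rx": 0,"ry": 0,"rz": 0},{"tx": 0,"ty": 0,"tz": 0.1,"rx": 0,"ry": 0,"rz": 0},{"tx": 0,"ty": 0,"tz": 0.1,"rx": 0,"ry": 0,"rz": 0}]}}

```text
clock: 9.73
ee_pos: [0.5855, 0.0327, 0.1917]
eef_rot: [2.774, -0.393, 1.091]
ft_force: [-17.7, -1.0, 20.8]
width: 0.0148
```

```bash
python3 -c "
from h import *
rel()"
```

```text
mouth xyz mm [ 1.2  0.1 32.4] phi,tilt [42.4 -0.5  0.9] F [-4.6  3.8 26.6] T [ 0.29  1.56 -0.  ] t 9.7333 w 0.014779207821172676 q [-0.61  0.3   0.65  2.21 -1.13  0.36  0.43]
```

>>> {"fn": "step_arm", "kwargs": {"increments": [{"tx": 0,"ty": 0,"tz": 0.05,"rx": 0,"ry": 0,"rz": 4},{"tx": 0,"ty": 0,"tz": 0.05,"rx": 0,"ry": 0,"rz": 4},{"tx": 0,"ty": 0,"tz": 0.05,"rx": 0,"ry": 0,"rz": 4},{"tx": 0,"ty": 0,"tz": 0.05,"rx": 0,"ry": 0,"rz": 4},{"tx": 0,"ty": 0,"tz": 0.05,"rx": 0,"ry": 0,"rz": 4},{"tx": 0,"ty": 0,"tz": 0.05,"rx": 0,"ry": 0,"rz": 4},{"tx": 0,"ty": 0,"tz": 0.05,"rx": 0,"ry": 0,"rz": 4},{"tx": 0,"ty": 0,"tz": 0.05,"rx": 0,"ry": 0,"rz": 4}]}}

```text
clock: 10.4
ee_pos: [0.5876, 0.0312, 0.1931]
eef_rot: [3.066, -0.535, 0.456]
ft_force: [-13.8, -0.1, 14.2]
width: 0.0146
```

```bash
python3 -c "
from h import *
rel()"
```

```text
mouth xyz mm [ 3.3 -1.8 32.8] phi,tilt [ 9.  -0.9  1. ] F [-4.4  3.6 19. ] T [0.26 1.57 0.5 ] t 10.4 w 0.014590194617765074 q [-0.68  0.32  0.75  2.21 -1.2   0.39 -0.08]
```

>>> {"fn": "step_arm", "kwargs": {"increments": [{"tx": -0.03,"ty": -0.03,"tz": 0.06,"rx": 0,"ry": 0,"rz": 4},{"tx": -0.03,"ty": -0.03,"tz": 0.06,"rx": 0,"ry": 0,"rz": 4},{"tx": -0.03,"ty": -0.03,"tz": 0.06,"rx": 0,"ry": 0,"rz": 4},{"tx": -0.03,"ty": -0.03,"tz": 0.06,"rx": 0,"ry": 0,"rz": 4},{"tx": -0.03,"ty": -0.03,"tz": 0.06,"rx": 0,"ry": 0,"rz": 4},{"tx": -0.03,"ty": -0.03,"tz": 0.06,"rx": 0,"ry": 0,"rz": 4},{"tx": -0.03,"ty": -0.03,"tz": 0.06,"rx": 0,"ry": 0,"rz": 4},{"tx": -0.03,"ty": -0.03,"tz": 0.06,"rx": 0,"ry": 0,"rz": 4}]}}

```text
clock: 11.07
ee_pos: [0.587, 0.032, 0.1933]
eef_rot: [-2.878, -0.486, -0.208]
ft_force: [-10.3, -0.6, 14.9]
width: 0.0147
```

```bash
python3 -c "
from h import *
rel()"
```

```text
mouth xyz mm [ 3.  -1.  33.2] phi,tilt [-24.2  -1.4   1.2] F [-1.3  2.2 17.9] T [0.13 1.23 0.41] t 11.0667 w 0.014685105942124093 q [-0.71  0.33  0.79  2.22 -1.25  0.41 -0.61]
```

>>> {"fn": "step_arm", "kwargs": {"increments": [{"tx": -0.03,"ty": 0,"tz": 0.06,"rx": 0,"ry": 0,"rz": 4},{"tx": -0.03,"ty": 0,"tz": 0.06,"rx": 0,"ry": 0,"rz": 4},{"tx": -0.03,"ty": 0,"tz": 0.06,"rx": 0,"ry": 0,"rz": 4},{"tx": -0.03,"ty": 0,"tz": 0.06,"rx": 0,"ry": 0,"rz": 4},{"tx": 0,"ty": 0,"tz": 0.05,"rx": 0,"ry": 0,"rz": 2},{"tx": 0,"ty": 0,"tz": 0.05,"rx": 0,"ry": 0,"rz": 0},{"tx": 0,"ty": 0,"tz": 0.05,"rx": 0,"ry": 0,"rz": 0},{"tx": 0,"ty": 0,"tz": 0.05,"rx": 0,"ry": 0,"rz": 0}]}}

```text
clock: 11.73
ee_pos: [0.5868, 0.0321, 0.1936]
eef_rot: [-2.726, -0.378, -0.548]
ft_force: [-10.9, -0.6, 12.3]
width: 0.0149
```

```bash
python3 -c "
from h import *
rel()"
```

```text
mouth xyz mm [ 3.1 -0.8 33.5] phi,tilt [-42.9  -1.7   1.6] F [-3.1  2.4 16. ] T [0.16 1.42 0.17] t 11.7333 w 0.014859831026963621 q [-0.69  0.32  0.77  2.22 -1.27  0.41 -0.92]
```

>>> {"fn": "step_arm", "kwargs": {"increments": [{"tx": 0,"ty": 0,"tz": -0.1,"rx": 0,"ry": 0,"rz": 0},{"tx": 0,"ty": 0,"tz": -0.1,"rx": 0,"ry": 0,"rz": 0},{"tx": 0,"ty": 0,"tz": -0.1,"rx": 0,"ry": 0,"rz": 0},{"tx": 0,"ty": 0,"tz": -0.1,"rx": 0,"ry": 0,"rz": 0},{"tx": 0,"ty": 0,"tz": -0.1,"rx": 0,"ry": 0,"rz": 0},{"tx": 0,"ty": 0,"tz": -0.1,"rx": 0,"ry": 0,"rz": 0},{"tx": 0,"ty": 0,"tz": -0.1,"rx": 0,"ry": 0,"rz": 0},{"tx": 0,"ty": 0,"tz": -0.1,"rx": 0,"ry": 0,"rz": 0}]}}

```text
clock: 12.4
ee_pos: [0.5837, 0.0314, 0.1986]
eef_rot: [-2.732, -0.381, -0.545]
ft_force: [8.7, 1.8, -13.0]
width: 0.0146
```

```bash
python3 -c "
from h import *
rel()"
```

```text
mouth xyz mm [ 2.8 -0.7 39.5] phi,tilt [-42.7  -1.6   1.3] F [  1.2  -0.6 -15.7] T [-0.52  0.29 -0.16] t 12.4 w 0.01455232047480939 q [-0.71  0.31  0.79  2.22 -1.23  0.4  -0.95]
```

>>> {"fn": "step_arm", "kwargs": {"increments": [{"tx": 0,"ty": 0,"tz": -0.03,"rx": 0,"ry": 0,"rz": -2},{"tx": 0,"ty": 0,"tz": -0.03,"rx": 0,"ry": 0,"rz": -2},{"tx": 0,"ty": 0,"tz": -0.03,"rx": 0,"ry": 0,"rz": -2},{"tx": 0,"ty": 0,"tz": 0,"rx": 0,"ry": 0,"rz": 0},{"tx": 0,"ty": 0,"tz": 0,"rx": 0,"ry": 0,"rz": 0},{"tx": 0,"ty": 0,"tz": 0,"rx": 0,"ry": 0,"rz": 0},{"tx": 0,"ty": 0,"tz": 0,"rx": 0,"ry": 0,"rz": 0},{"tx": 0,"ty": 0,"tz": 0,"rx": 0,"ry": 0,"rz": 0}]}}

```text
clock: 13.07
ee_pos: [0.5832, 0.0316, 0.1981]
eef_rot: [-2.777, -0.421, -0.437]
ft_force: [-2.8, 0.1, 2.4]
width: 0.0147
```

```bash
python3 -c "
from h import *
rel()"
```

```text
mouth xyz mm [ 2.2 -0.3 39.2] phi,tilt [-36.5  -1.5   1.2] F [-1.1  0.9  3.4] T [0.08 0.97 0.05] t 13.0667 w 0.014679821283885992 q [-0.7   0.31  0.77  2.22 -1.21  0.39 -0.86]
```

>>> {"fn": "step_arm", "kwargs": {"increments": [{"tx": 0,"ty": 0,"tz": 0,"rx": 0,"ry": 0,"rz": 2},{"tx": 0,"ty": 0,"tz": 0,"rx": 0,"ry": 0,"rz": 2},{"tx": 0,"ty": 0,"tz": 0,"rx": 0,"ry": 0,"rz": 2},{"tx": 0,"ty": 0,"tz": -0.02,"rx": 0,"ry": 0,"rz": 0},{"tx": 0,"ty": 0,"tz": 0,"rx": 0,"ry": 0,"rz": 0},{"tx": 0,"ty": 0,"tz": 0,"rx": 0,"ry": 0,"rz": 0},{"tx": 0,"ty": 0,"tz": 0,"rx": 0,"ry": 0,"rz": 0},{"tx": 0,"ty": 0,"tz": 0,"rx": 0,"ry": 0,"rz": 0}]}}

```text
clock: 13.73
ee_pos: [0.5839, 0.0311, 0.1984]
eef_rot: [-2.736, -0.382, -0.547]
ft_force: [-2.4, 0.2, 2.1]
width: 0.0148
```

```bash
python3 -c "
from h import *
rel()"
```

```text
mouth xyz mm [ 2.8 -1.  39.3] phi,tilt [-42.7  -1.5   1. ] F [-1.   0.9  2.9] T [ 0.02  0.92 -0.03] t 13.7333 w 0.014787589801425732 q [-0.72  0.31  0.79  2.22 -1.22  0.4  -0.96]
```

>>> {"fn": "step_arm", "kwargs": {"increments": [{"tx": 0,"ty": 0,"tz": 0,"rx": 0,"ry": 0,"rz": 0},{"tx": 0,"ty": 0,"tz": 0,"rx": 0,"ry": 0,"rz": 0},{"tx": 0,"ty": 0,"tz": 0,"rx": 0,"ry": 0,"rz": 0},{"tx": 0,"ty": 0,"tz": 0,"rx": 0,"ry": 0,"rz": 0},{"tx": 0,"ty": 0,"tz": 0,"rx": 0,"ry": 0,"rz": 0},{"tx": 0,"ty": 0,"tz": 0,"rx": 0,"ry": 0,"rz": 0},{"tx": 0,"ty": 0,"tz": 0,"rx": 0,"ry": 0,"rz": 0},{"tx": 0,"ty": 0,"tz": 0,"rx": 0,"ry": 0,"rz": 0}], "hand": 1}}

```text
clock: 14.4
ee_pos: [0.5854, 0.0308, 0.1991]
eef_rot: [-2.736, -0.385, -0.547]
ft_force: [-0.1, 0.3, -0.0]
width: 0.0854
```

>>> {"fn": "step_arm", "kwargs": {"increments": [{"tx": 0,"ty": 0,"tz": -0.8,"rx": 0,"ry": 0,"rz": 0},{"tx": 0,"ty": 0,"tz": -1.2,"rx": 0,"ry": 0,"rz": 0},{"tx": 0,"ty": 0,"tz": -1.5,"rx": 0,"ry": 0,"rz": 0},{"tx": 0,"ty": 0,"tz": -1.5,"rx": 0,"ry": 0,"rz": 0},{"tx": 0,"ty": 0,"tz": -1.5,"rx": 0,"ry": 0,"rz": 0},{"tx": 0,"ty": 0,"tz": -1.5,"rx": 0,"ry": 0,"rz": 0},{"tx": 0,"ty": 0,"tz": -1.5,"rx": 0,"ry": 0,"rz": 0},{"tx": 0,"ty": 0,"tz": 0,"rx": 0,"ry": 0,"rz": 0}]}}

```text
clock: 15.07
ee_pos: [0.5367, 0.0143, 0.2784]
eef_rot: [-2.741, -0.381, -0.547]
ft_force: [0.9, -0.3, -0.3]
width: 0.0856
```

```bash
python3 -c "
from h import *
from cell import arm
rel()
im,p,r,s=wrist('w5')
a=np.linspace(0,6.283,160)
def dot(P,c):
    for x,y in wp('w5',P): cv2.circle(im,(int(round(x)),int(round(y))),0,c,-1)
M=MF();dot(MP+M.apply(np.c_[.04*np.cos(a),.04*np.sin(a),0*a+.015]),(0,0,255))
dot(MP+M.apply(np.c_[.04*np.cos(a),.04*np.sin(a),0*a+.008]),(0,255,0))
f=np.radians(GAP-85);dot([MP+M.apply([np.cos(f)*x-np.sin(f)*y,np.sin(f)*x+np.cos(f)*y,.043]) for x in(-.033,.033) for y in(-.008,.008)],(255,0,0))
sc=arm.capture('scene')['pixels'][:,:,::-1]
u,v=wp('w5',MP)[0].astype(int);print(u,v)
v0=max(v-100,0)
cv2.imwrite('pics/w5.png',np.hstack([cv2.resize(im[v0:v0+200,u-100:u+100],(400,400),interpolation=3),cv2.resize(sc[160:260,260:360],(400,400),interpolation=3)]))"
```

```text
mouth xyz mm [ -0.5  -4.4 133.6] phi,tilt [-42.8  -1.3   0.9] F [ 0.5 -0.6 -0.6] T [0.02 0.45 0.  ] t 15.0667 w 0.08560368230129169 q [-1.1  -0.01  1.13  2.25 -0.43  0.41 -1.65]
281 211
```

View pics/w5.png

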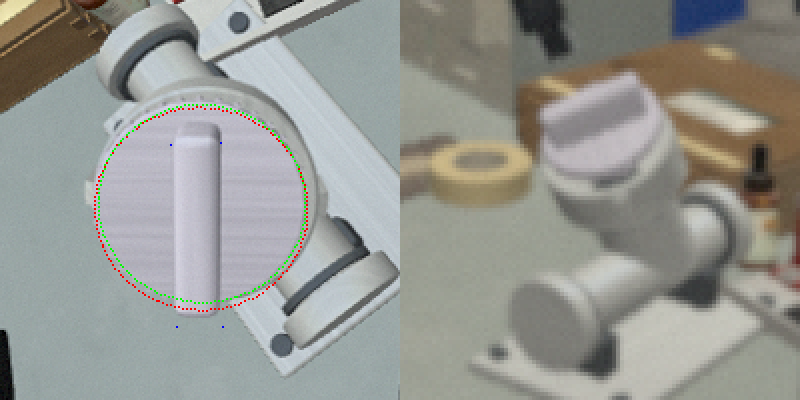

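The cap sits in the mouth at about (200,205) in the left panel. Its bar is at the pocket angle and the flange follows the locked-height outline. The fingers are open and about 9 cm clear, so I'll hand in.

```bash
python3 -c "
from cell import arm
print(arm.finish_job())"
```

```text
the job is handed in; nothing more can be done
None
```

The cap is in the strainer's mouth and, by every check I could make, locked. I gripped it by its bar, set the lugs in the gaps (measured at about 43° and 223° in the mouth frame), and pushed until the flange met the face. I then turned it about 86° clockwise, let it rise with the fingers, opened them and backed off. I handed the job in at about 15 s.

**Lock checks**
- **Push:** with 8.8 mm of plunger travel the axial force was about 9–10 N, as the spring should give. It reached about 27 N with the flange on the face.
- **Rise and hold:** when I eased off, the cap came up 6 to 7 mm and then resisted a pull of about 16 N.
- **Test twist back:** I turned the cap about 6° anticlockwise. It moved without blocking, to about 80°, which is still within the 75–95° locking range. I turned it back to about 86° before letting go, but this test did not show the pocket's edge stopping it.
- **Last picture:** after release, the bar stood at the pocket angle and the flange outline lay on the position expected for a locked cap, with the fingers well clear.

**Disagreements:** during the turn the tool centre drifted 2–3 mm off my estimate of the mouth axis, with sideways forces under about 6 N. The fixed and wrist cameras disagreed by about 4 mm on the mouth's position; I went with the wrist camera.

**Not checked:** I took no last picture of the jars and the cone stand. No move was planned near them, and no force reading showed an unexpected contact.

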